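Level the vanity balance against the dropper bottle

ROBOT

A 7-joint arm with a two-finger parallel gripper is mounted at the origin on the work surface. World frame = base frame: x ahead of the robot, y to its left, z up, the work surface at z = 0. Lengths are in m, angles in rad, forces in N, time in s.
With the tool pointing down it reaches from about 0.4 to 0.875 m from the base axis. Payload 6.5 kg.
Tool frame: the origin (TCP) lies at the very end of the fingers, on their centre line; the grasp point (between the pads) lies 19 mm behind it; x points along the fingers, z is the direction in which the jaws open and shut, and the axes are right-handed (so a half turn about x gives the same grasp; the last joint's range is limited). The gripper opens to 85 mm and grips with 20 to 120 N. Pads are 22 mm wide; open, the fingers measure 114 mm over their backs; the gripper's body (76 mm by 85 mm) begins 54 mm behind the grasp point. The pads swing forward as they close: fully open they stand 13 mm farther back than shut.
Start: joints at [-1.299, 0.536, -0.004, 1.538, 0.003, 1.067, -0.071], TCP at [0.215, 0.613, 0.193] pointing down, gripper open.
Joint ranges: [-2.7, 2.7], [-0.37, 2.16], [-1.27, 1.26], [0.24, 2.4], [-1.31, 4.45], [0.19, 1.91], [-2.76, 2.76]. Speed limits (rad/s): [2.39, 2.39, 3.14, 3.14, 3.14, 3.14, 3.14].

INTERFACE

Orientations are given as [roll, pitch, yaw] about the fixed x, y, z axes, in that order (R = Rz(yaw) Ry(pitch) Rx(roll)).
In Python, from rig import robot, vision, job_done, spotter, telemetry gives the robot as it stands. Calls block until the motion is done:
- robot.move_pose(position, orientation): joint-space move of the TCP to a pose.
- robot.move_l(position, ori=None, feed=0.15): straight line of the TCP; ori=None keeps the orientation; feed is the mean speed in m/s.
- robot.set_joints(angles): joint-space move.
- robot.gripper_open() and robot.grasp(): open the fingers fully, or close them until they stop; the grip force is fixed at half the most.
- robot.sleep(seconds).
- robot.inverse_kinematics(position, orientation): joint angles nearest the present ones, or None.
- vision.snapshot(name): name is "scene" or "side" or "wrist"; returns a dict with "img" (420x560x3 uint8, red, green, blue), "intrinsics" (3x3 intrinsics, pixels), "k1" (the pictures are not rectified: a ray, as slopes to the right and down, at radius r is drawn at 1 + k1 r^2 times it, then the intrinsics apply), "T" (4x4, takes a point from camera to world coordinates); the wrist camera has in their place "T_tool_cam" (4x4, takes a point from camera to tool coordinates, whose origin is the TCP and whose axes are the tool frame's). Camera axes: x right, y down, z forward; pixel columns grow to the right and rows downward; lengths in m; the calibration is good to about 2 mm. A picture is of the moment at which its call begins: read the wrist's pose just before it. There is no depth.
A pose or a line that the arm cannot do raises robot.PlanningError and nothing moves.
- job_done(): hands the job in, once; it reports no verdict.
Trained networks look in a picture, given as the dict that the camera call returned (one of the last four; its "shot" number tells which), for a name from the list of things; names that differ only in an ending like _2 or _b are one class to them, and where a whole thing is asked for, a point or a joint stands for the part that bears it (a point fixed in the world has none). Each returns a list of dicts, best first, with "confidence" (0 to 1); they miss things now and then, are a little off and sometimes report something else, mostly with a low value. They report only what shows in the picture. A call takes as long as a camera call. They do not tell look-alikes from the thing itself.
- spotter.find_in(picture, query): "xyz" ([x, y, z] in m, in world coordinates, good to about 4 mm: the middle of the surface that is visible of it).
- spotter.cut_out(picture, query): "mask" (420x560 bool, what is visible of it).
Readings, each from a call of its own:
- telemetry.current_time(): time.
- telemetry.current_joints(): joint angles.
- telemetry.current_qd(): joint speeds.
- telemetry.current_joint_torque(): joint torques, N m.
- telemetry.current_eef_pos(): TCP position.
- telemetry.current_ee_rot(): TCP orientation.
- telemetry.current_ft_force(): force on the tool from outside, world axes, zero at the start.
- telemetry.current_ft_torque(): the same for the moment, N m.
- telemetry.current_grip_width(): opening from 0.0 (shut) to 1.0 (fully open).
Only numpy, scipy, OpenCV 4.12 (cv2) and the standard library are available. Lean on these libraries where they do the work, as an engineer would, in place of code of your own. Each camera call takes 0.05 s, during which the arm holds its last target.

TASK

Weigh the dropper bottle on the balance: put a ring weight on the post of the empty pan, add the second on top of it if one is not enough, then slide the rider along its bar until the beam rests level. The post can stand off the pan's middle, so feel for it; set the weights down gently, seated flat, without forcing the delicate pan, and leave the other things on the vanity where they are.

Things in the scene. Friction and masses are not known exactly. Their poses are not given: they have to be found in the camera images.
- balance: Fixed two-pan balance, yawed up to 20 deg: white base 130 (x) by 200 (y) by 20 mm; origin under its middle, z up. The beam runs along its y axis; pivot 85 mm above the origin, pans 120 mm from it. The blue dropper bottle (unknown, 160 to 400 g; top 118 mm above its pan) is clipped in the +y pan; the weights pan is at -y.
- beam (a joint): Beam tilt, rad: 0 level, positive = bottle side down, stops at +0.16 (start) and -0.16. Sprung towards level and damped: short of the stops tilt is about 1 mrad per gram of imbalance; settles within 1 s once untouched. If still on the + stop after one weight, the second is needed; off the stop, the rider can level it.
- weights_pan: Steel pan at the beam's -y end, 84 (x) by 64 (y) mm; origin: middle of its upper face (101 mm high when level, 120 at the start), axes as the balance's; always stays level. An upright post, 10 mm thick, 42 mm tall, flat tip, stands at y = 0 and anywhere from x = -12 to +12 mm; that x is not measured.
- weights_pivot (a point): End pivot of the beam under the weights pan, 16 mm below the pan's face. A pan gives way under the hand by about 12 mm per N (from the + stop only once the excess weight of the bottle, up to 2.4 N, is overcome). Pressing on the weights pan or its post with more than 12 N damages it.
- weight_a: One of two equal 120 g bright metal ring weights standing on the vanity: flange 52 mm across, 6 mm high, above it a collar 24 mm across up to 27 mm high (grip here), a 14 mm hole right through. Origin: centre of the underside, z up. A second weight stands on the first's collar, post through both.
- weight_b: One of two equal 120 g bright metal ring weights standing on the vanity: flange 52 mm across, 6 mm high, above it a collar 24 mm across up to 27 mm high (grip here), a 14 mm hole right through. Origin: centre of the underside, z up. A second weight stands on the first's collar, post through both.
- rider_tab_top (a point): Middle of the top edge of the sliding rider's upright thumb tab: 22 (x) by 12 (y) mm, 46 mm tall above the rider's 26 mm block; axes as the beam's. The tare bar it runs on is part of the beam, parallel to it and 85 mm from it on the balance's -x side. The tab rises and sinks as the beam tilts.
- rider (a joint): Place of the 250 g rider on its bar, m: 0 beside the pivot, up to 0.088 towards the weights side (balance -y). Outward makes the weights side heavier, by about 2 g of bottle per mm. It drags with about 2 N and stays where it is left; a hand resting against it hinders the beam.
- cream_jar: A loose white ceramic cream jar, 44 across, 34 tall, without a hole (mm); origin at the centre of its underside. A bystander.
- kabuki_brush: A loose wooden-handled kabuki brush standing on its handle, about 40 across, 84 tall (mm); origin at the centre of its underside. A bystander.
- lipstick: A loose lipstick, 18 across, 70 tall (mm); origin at the centre of its underside. A bystander.
- compact: A loose flat round compact, 68 across, 16 tall (mm); origin at the centre of its underside. A bystander.
- small_bottle: A loose small blue glass bottle with a black cap, 30 across, 75 tall (mm); origin at the centre of its underside. A bystander.
Things that resemble listed ones, but are neither listed nor needed, are in the scene too. Leave any brown or red look-alike of the weight_a alone.

How it is judged:
By the outcome, as a careful person would: the job done as asked, in the order asked, and still so for the second after the job is handed in, with the robot touching nothing.
It also fails if it takes over 72 s, if anything falls off the work surface, if the arm or the gripper's body presses on something with over 40 N, if the wrist force passes 120 N, or if a joint passes its speed limit or range.

## Working session

There is one attempt and no reset: what is moved stays moved. The work goes in short steps, each a Python script; the robot and the scene stay as the last script left them, time stands still between calls to the robot, and variables do not carry over. Pictures are saved under pics/ and viewed, and the job is handed in when it is done.

```bash
ls; mkdir -p pics; python3 - <<'E'
from rig import robot, vision, job_done, spotter, telemetry
import cv2
print(telemetry.current_time(), telemetry.current_eef_pos(), telemetry.current_ee_rot())
for n in ("scene","side","wrist"):
    s=vision.snapshot(n)
    cv2.imwrite(f"pics/{n}0.png",s["img"][:,:,::-1])
    print(n,s["intrinsics"],s["k1"],s.get("T",s.get("T_tool_cam")))
    if n!="wrist":
        for q in ["balance","weights_pan","weight_a","rider_tab_top","rider","beam","weights_pivot","small_bottle","cream_jar","lipstick","compact","kabuki_brush"]:
            try: r=spotter.find_in(s,q)
            except Exception as e: print(q,e); continue
            print(q,[( [round(float(v),4) for v in d["xyz"]],round(d["confidence"],2)) for d in r])
print(telemetry.current_time())
E
```

```text
pics
0.0 [0.21519339 0.61260205 0.19178251] [-3.09139079  1.56903857 -1.85828467]
scene [[486.1302179    0.         280.51321594]
 [  0.         486.1302179  209.46931838]
 [  0.           0.           1.        ]] -0.1108073267824886 [[ 0.71358008  0.46012061 -0.52829206  1.09728392]
 [ 0.70044456 -0.48305334  0.52539212 -0.50410846]
 [-0.0134495  -0.74494865 -0.66698622  0.775269  ]
 [ 0.          0.          0.          1.        ]]
balance [([0.5569, 0.0626, 0.0786], 0.73)]
weights_pan [([0.585, -0.0393, 0.12], 0.93), ([0.5547, 0.0606, 0.0818], 0.22), ([0.4703, 0.0553, 0.1126], 0.2)]
weight_a [([0.54, -0.1756, 0.0084], 0.98), ([0.3502, -0.1935, 0.008], 0.9), ([0.433, -0.0857, 0.0066], 0.84), ([0.4396, -0.1878, 0.0035], 0.71), ([0.4291, -0.2943, 0.0086], 0.58), ([0.5414, 0.0527, 0.115], 0.4)]
rider_tab_top [([0.47, 0.0587, 0.1121], 0.73)]
rider [([0.4737, 0.0606, 0.1114], 0.79), ([0.4317, -0.2954, 0.0096], 0.25)]
beam [([0.488, 0.3662, 0.018], 0.71), ([0.4714, 0.0592, 0.1102], 0.68), ([0.5429, 0.0556, 0.116], 0.56)]
weights_pivot [([0.5846, -0.0373, 0.1179], 0.93)]
small_bottle [(
[... 1155 characters left out ...]
, 0.64)]
small_bottle [([0.7798, -0.1338, 0.0344], 0.72)]
cream_jar [([0.5138, -0.2759, 0.0281], 0.54)]
lipstick [([0.3909, 0.2674, 0.0425], 0.79), ([0.5178, 0.1995, 0.1185], 0.55)]
compact [([0.4733, 0.3824, 0.0192], 0.97)]
kabuki_brush [([0.6439, -0.2736, 0.055], 0.71)]
wrist [[348.85973312   0.         276.34161252]
 [  0.         348.85973312 211.02018502]
 [  0.           0.           1.        ]] -0.06884430199551196 [[-3.26444061e-04 -2.95613302e-01  9.55307630e-01 -1.81752675e-01]
 [ 1.39943174e-04 -9.55307686e-01 -2.95613272e-01  7.59644983e-02]
 [ 9.99999937e-01  3.71875854e-05  3.53223584e-04 -5.55673024e-04]
 [ 0.00000000e+00  0.00000000e+00  0.00000000e+00  1.00000000e+00]]
1.35
```

View pics/scene0.png

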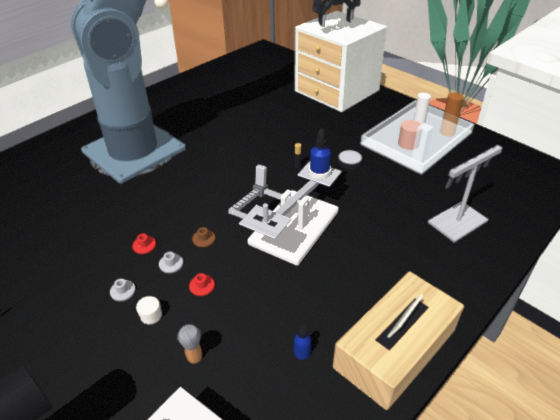

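View pics/side0.png

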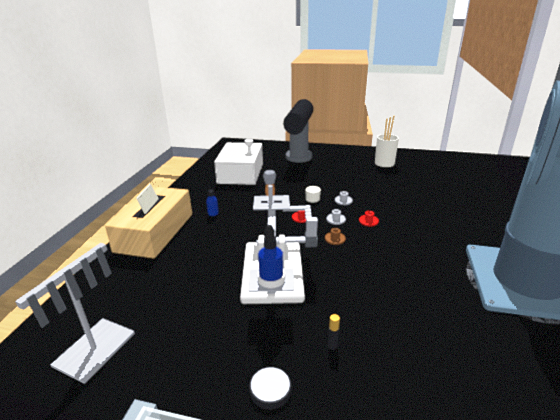

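The bright weights are at about (171,262) and (122,289) in the scene picture. The red ones at (144,243) and (202,285) and the brown one at (203,237) are look-alikes. The bottle side of the balance is down. Next I'll take closer looks with the wrist camera.

```bash
cat > h.py <<'E'
from rig import robot, vision, job_done, spotter, telemetry
import numpy as np, cv2
from scipy.spatial.transform import Rotation as Rn
def ori(a):  # jaw direction angle a, pointing down
    return [0.0, np.pi/2, a]
def toolT():
    T=np.eye(4); T[:3,3]=telemetry.current_eef_pos(); T[:3,:3]=Rn.from_euler('xyz',telemetry.current_ee_rot()).as_matrix(); return T
def snap(n,fn=None):
    T=toolT() if n=="wrist" else None
    s=vision.snapshot(n)
    s["Tw"]=T@np.array(s["T_tool_cam"]) if n=="wrist" else np.array(s["T"])
    if fn: cv2.imwrite(f"pics/{fn}.png",s["img"][:,:,::-1])
    return s
def ray(s,px):
    K=np.array(s["intrinsics"])
    d=cv2.undistortPoints(np.array([[px]],float),K,np.array([s["k1"]*1.0,0,0,0]))[0,0]
    return s["Tw"][:3,3], s["Tw"][:3,:3]@np.array([d[0],d[1],1])
def onz(s,px,z):
    o,d=ray(s,px); return o+d*(z-o[2])/d[2]
def proj(s,P):
    P=np.atleast_2d(P).astype(float); Ti=np.linalg.inv(s["Tw"]); c=P@Ti[:3,:3].T+Ti[:3,3]
    return cv2.projectPoints(c,np.zeros(3),np.zeros(3),np.array(s["intrinsics"]),np.array([s["k1"],0,0,0]))[0][:,0]
def f(): return np.array(telemetry.current_ft_force())
def r4(v): return np.round(np.array(v,float),4).tolist()
E
python3 - <<'E'
from h import *
q0=telemetry.current_joints()
for nm,p in (("pan",(0.583,-0.035,0.28)),("w1",(0.44,-0.188,0.25)),("w2",(.429,-.294,.25)),("panlow",(0.583,-0.035,0.12)),("rider",(0.46,.06,.13)),("w1l",(0.44,-0.188,0.01))):
  for d in (-165,-120,-75,-30,15,60,105,150):
    q=robot.inverse_kinematics(p,ori(np.radians(d))); print(nm,d,None if q is None else np.round(q,2))
E
```

```text
pan -165 [-0.77  0.54  1.1   1.66 -0.5   1.26 -2.45]
pan -120 [-0.77  0.54  1.1   1.66 -0.5   1.26 -1.66]
pan -75 [-0.62  0.44  0.84  1.65 -0.34  1.21 -1.02]
pan -30 [-0.54  0.4   0.71  1.65 -0.28  1.2  -0.29]
pan 15 [-0.48  0.38  0.62  1.64 -0.24  1.19  0.46]
pan 60 [-0.44  0.38  0.56  1.64 -0.21  1.19  1.22]
pan 105 [-0.37  0.36  0.47  1.64 -0.17  1.18  1.97]
pan 150 [-0.22  0.35  0.26  1.63 -0.1   1.18  2.69]
w1 -165 [-0.6   0.29  1.11  1.95 -0.3   1.07 -2.24]
w1 -120 [-0.6   0.29  1.11  1.95 -0.3   1.07 -1.46]
w1 -75 [-0.58  0.28  1.08  1.95 -0.28  1.07 -0.69]
w1 -30 [-0.52  0.25  1.    1.95 -0.24  1.06  0.05]
w1 15 [-0.48  0.24  0.94  1.95 -0.22  1.06  0.81]
w1 60 [-0.47  0.24  0.92  1.95 -0.22  1.06  1.59]
w1 105 [-0.48  0.24  0.93  1.95 -0.22  1.06  2.38]
w1 150 [ 1.19  0.35 -1.07  1.87  0.34  1.12  2.62]
w2 -165 [-0.33  0.42  1.1   1.86 -0.41  1.12 -1.95]
w2 -120 [-0.33  0.42  1.1   1.86 -0.41  1.12 -1.17]
w2 -75 [-0.21  0.34  0.91  1.85 -0.3   1.09 -0.49]
w2 -30 [-0.22  0.35  0.93  1.85 -0.31  1.1   0.3 ]
w2 15 [-0.2   0.34  0.9   1.85 -0.3   1.09  1.08]
w2 60 [-0.35  0.44  
[... 719 characters left out ...]
.36  0.78 -1.17]
rider -30 [-0.7   0.35  0.57  2.1  -0.27  0.76 -0.48]
rider 15 [-0.6   0.33  0.45  2.09 -0.21  0.76  0.24]
rider 60 [-0.5   0.32  0.32  2.09 -0.15  0.75  0.96]
rider 105 [-0.4   0.31  0.2   2.08 -0.09  0.75  1.69]
rider 150 [-0.25  0.31  0.03  2.07 -0.01  0.76  2.4 ]
w1l -165 [-0.47  0.92  1.08  2.13 -1.15  0.88 -1.54]
w1l -120 [-0.36  0.78  0.9   2.13 -0.98  0.72 -0.89]
w1l -75 [-0.24  0.69  0.72  2.13 -0.8   0.62 -0.27]
w1l -30 [-0.23  0.68  0.7   2.12 -0.78  0.61  0.5 ]
w1l 15 [-0.16  0.64  0.6   2.12 -0.68  0.57  1.2 ]
w1l 60 [ 0.05  0.58  0.33  2.11 -0.37  0.51  1.7 ]
w1l 105 [ 0.16  0.56  0.19  2.1  -0.21  0.49  2.34]
w1l 150 [-0.47  0.92  1.08  2.13 -1.15  0.88 -2.32]
```

```bash
python3 - <<'E'
from h import *
a=np.radians(15)
robot.move_pose([0.50,0.12,0.34],ori(a)); print(telemetry.current_time())
robot.move_pose([0.58,-0.03,0.29],ori(a))
s=snap("wrist","pan1"); print(telemetry.current_time(),r4(toolT()[:3,3]))
for q in ("weights_pan","rider_tab_top"): print(q,[(r4(d["xyz"]),round(d["confidence"],2)) for d in spotter.find_in(s,q)])
robot.move_pose([0.44,-0.22,0.25],ori(a))
s=snap("wrist","w1"); print(telemetry.current_time(),r4(toolT()[:3,3]))
ds=spotter.find_in(s,"weight_a")
print([(r4(d["xyz"]),round(d["confidence"],2),proj(s,d["xyz"]).round(0).tolist()) for d in ds])
ms=spotter.cut_out(s,"weight_a"); np.save("wm.npy",np.array([m["mask"] for m in ms]))
E
```

```text
3.4583
4.25 [0.5801, -0.028, 0.29]
weights_pan [([0.577, -0.0293, 0.1189], 0.93)]
rider_tab_top [([0.4684, 0.0588, 0.1234], 0.66), ([0.6484, -0.28, 0.072], 0.31)]
5.35 [0.4418, -0.2184, 0.2503]
[([0.4225, -0.084, 0.009], 0.96, [[292.0, 49.0]]), ([0.4324, -0.1794, 0.0051], 0.86, [[278.0, 134.0]]), ([0.3458, -0.1922, 0.0054], 0.71, [[205.0, 126.0]])]
```

View pics/pan1.png

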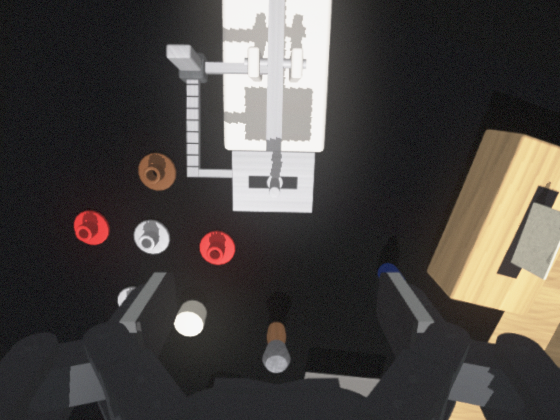

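View pics/w1.png

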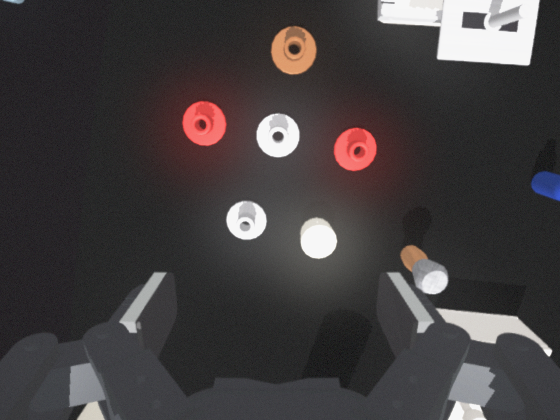

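```bash
python3 - <<'E'
import cv2,numpy as np
a=cv2.imread("pics/pan1.png")[140:220,220:325]; b=cv2.imread("pics/w1.png")[105:245,215:305]
cv2.imwrite("pics/z1.png",cv2.resize(a,None,fx=7,fy=7,interpolation=cv2.INTER_CUBIC))
cv2.imwrite("pics/z2.png",cv2.resize(b,None,fx=4,fy=4,interpolation=cv2.INTER_CUBIC))
E
```

```text
(no output)
```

View pics/z1.png

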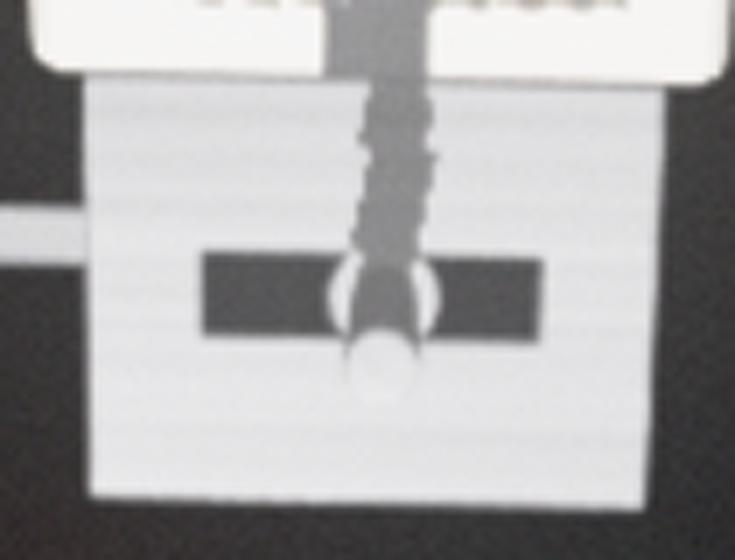

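View pics/z2.png

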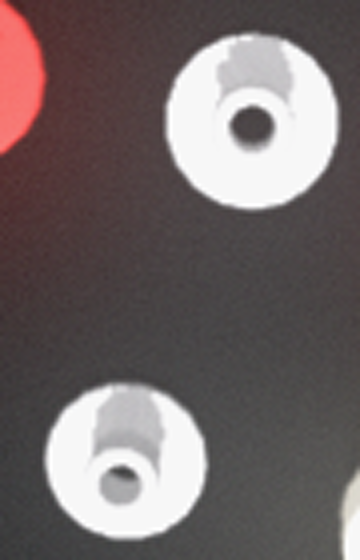

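```bash
python3 - <<'E'
from h import *
def mk(p,a):
    T=np.eye(4);T[:3,3]=p;T[:3,:3]=Rn.from_euler('xyz',a).as_matrix();return T
K=np.array([[348.85973312,0,276.34161252],[0,348.85973312,211.02018502],[0,0,1]])
Ttc=np.array([[-3.26444061e-04,-2.95613302e-01,9.55307630e-01,-1.81752675e-01],[1.39943174e-04,-9.55307686e-01,-2.95613272e-01,7.59644983e-02],[9.99999937e-01,3.71875854e-05,3.53223584e-04,-5.55673024e-04],[0,0,0,1]])
print("clock",telemetry.current_time(), r4(telemetry.current_eef_pos()), r4(telemetry.current_ee_rot()), r4(f()))
o=telemetry.current_ee_rot()
S=lambda p:dict(intrinsics=K,k1=-0.06884,Tw=mk(p,o)@Ttc)
s=S([0.5801,-.028,.29])
c=[onz(s,p,.12) for p in ((232.3,150.7),(315,152.6),(312.1,212.6),(233.1,210.7))]
print([r4(x) for x in c], [np.linalg.norm(c[i]-c[(i+1)%4]).round(4) for i in range(4)], "mid",r4(np.mean(c,0)))
for i,j in((0,1),(3,2)): print(np.degrees(np.arctan2(*(c[j]-c[i])[1::-1])))
for i,j in((3,0),(2,1)): print(np.degrees(np.arctan2(*(c[j]-c[i])[1::-1]))-90)
print("post",r4(onz(s,(274.4,192.1),.162)),"base ring",r4(onz(s,(274.8,182.5),.12)))
print("tab?",r4(onz(s,(183,51),.13)))
s=S([0.4418,-.2184,.2503])
print("w1",r4(onz(s,(278.75,135.5),.027)),r4(onz(s,(278,135.3),.006)))
print("w2",r4(onz(s,(245.3,226.5),.027)),r4(onz(s,(246.5,220),.006)))
E
```

```text
clock 5.45 [0.4415, -0.2187, 0.2501] [-0.6264, 1.5703, -0.3615] [-0.0296, 0.5017, 0.0189]
[[0.5291, -0.0102, 0.12], [0.6098, 0.0097, 0.12], [0.6253, -0.0517, 0.12], [0.5442, -0.0715, 0.12]] [np.float64(0.0832), np.float64(0.0633), np.float64(0.0835), np.float64(0.0631)] mid [0.5771, -0.0309, 0.12]
13.85657887675225
13.730267067269807
13.896773800424867
14.216700208939884
post [0.5785, -0.0303, 0.162] base ring [0.5788, -0.0306, 0.12]
tab? [0.4651, 0.0685, 0.13]
w1 [0.4334, -0.1783, 0.027] [0.4331, -0.18, 0.006]
w2 [0.4227, -0.2955, 0.027] [0.4222, -0.2942, 0.006]
```

The pan mid is at (0.577,-0.031) with yaw about 14°, and the post is about +1.6 mm off middle. I'll pick up the bright weight at (245,222) first, with the jaws at 14°.

```bash
python3 - <<'E'
from h import *
a=np.radians(14)
robot.move_pose([0.4225,-0.295,0.13],ori(a))
s=snap("wrist","w2b")
print(telemetry.current_time(),r4(telemetry.current_eef_pos()))
robot.move_l([0.4225,-0.295,0.045],ori(a),feed=0.12)
robot.move_l([0.4225,-0.295,0.008],ori(a),feed=0.06)
print(r4(f()))
snap("wrist","w2c")
robot.grasp()
print(telemetry.current_time(),telemetry.current_grip_width(),r4(f()))
snap("wrist","w2g")
robot.move_l([0.4225,-0.295,0.10],ori(a),feed=0.12)
robot.sleep(0.2)
snap("wrist","w2d")
print(telemetry.current_time(),telemetry.current_grip_width(),r4(f()),r4(telemetry.current_eef_pos()))
E
cd pics; python3 -c "
import cv2,numpy as np
cv2.imwrite('m1.png',np.vstack([np.hstack([cv2.resize(cv2.imread(f'{n}.png'),(400,300)) for n in p]) for p in (('w2b','w2c'),('w2g','w2d'))]))"
```

```text
6.125 [0.4244, -0.2944, 0.1312]
[-0.1635, -0.323, 0.7505]
8.5667 -5.8204285649947435e-05 [0.0577, 0.0232, 0.0837]
9.7833 -0.0006019137844165106 [-0.4424, 0.0853, 0.2003] [0.4221, -0.2949, 0.0995]
```

View pics/m1.png

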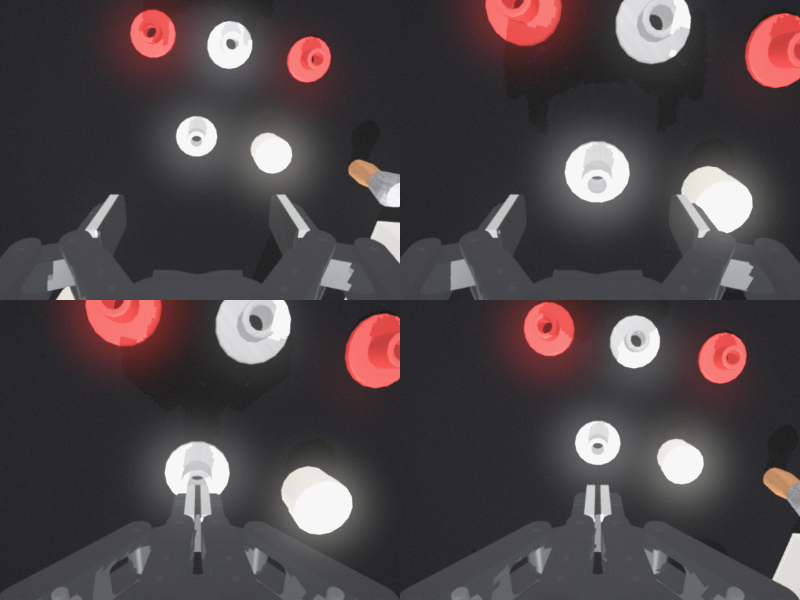

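View pics/w2d.png

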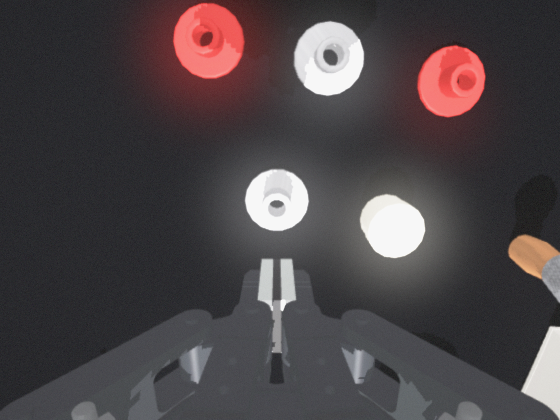

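The grasp missed: the fingers shut at (277,260) without holding the weight. The weight's flange at (276,240) still lines up with the projected TCP. I'll check from outside where the fingertips really are.

```bash
python3 - <<'E'
from h import *
P=np.array(telemetry.current_eef_pos()); print(P,r4(telemetry.current_ee_rot()))
for n in("scene","side"):
    s=snap(n); im=s["img"][:,:,::-1].copy()
    u=proj(s,[P,P+[0,0,.02],P+[0,0,.04]]); print(n,u.round(1).tolist())
    c=u[0].astype(int); x0,y0=max(c[0]-70,0),max(c[1]-60,0)
    z=cv2.resize(im[y0:y0+100,x0:x0+140],None,fx=5,fy=5,interpolation=cv2.INTER_CUBIC)
    for p in u: cv2.drawMarker(z,tuple(((p-[x0,y0])*5+2).astype(int).tolist()),(0,255,0),0,12,1)
    cv2.imwrite(f"pics/tip_{n}.png",z)
E
```

```text
[ 0.42210789 -0.29485591  0.09945913] [2.5572, 1.5697, 2.8014]
scene [[110.3, 257.3], [107.7, 250.1], [105.0, 242.7]]
side [[345.2, 170.7], [345.6, 164.2], [346.1, 157.7]]
```

View pics/tip_scene.png

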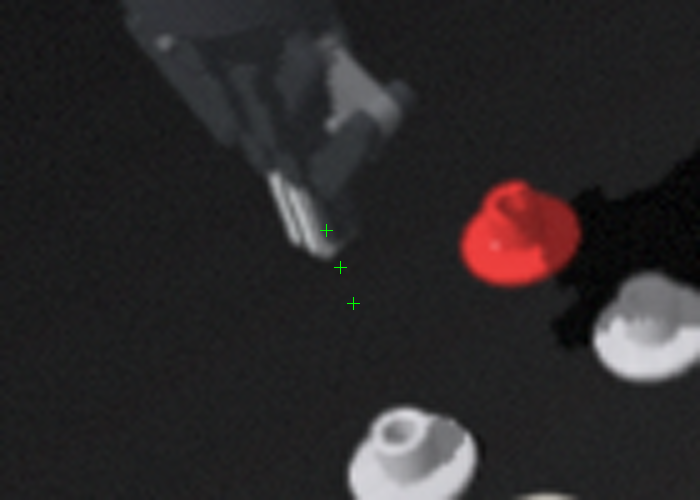

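View pics/tip_side.png

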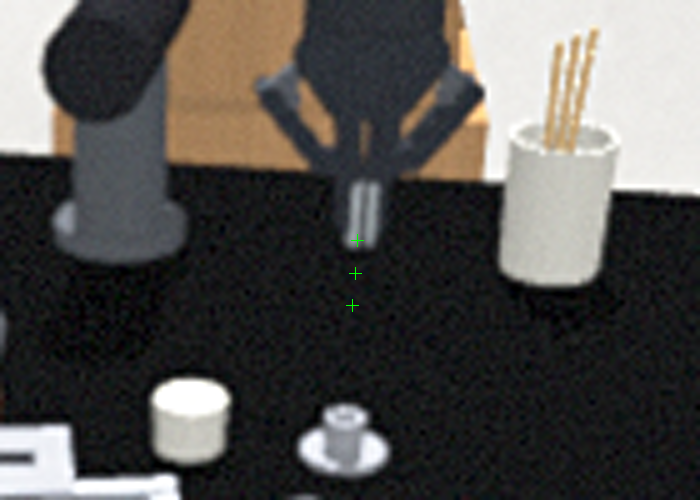

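```bash
python3 - <<'E'
from h import *
P=np.array(telemetry.current_eef_pos()); a=np.radians(14)
z=np.array([np.cos(a),np.sin(a),0]); y=np.array([-np.sin(a),np.cos(a),0]); up=np.array([0,0,1.])
S={n:snap(n) for n in("scene","side","wrist")}
for h in (.025,.03,.035,.04,.045):
  for n in S:
    s=S[n]
    u=proj(s,[P+h*up+sy*.011*y+sz*.007*z for sy in(1,-1) for sz in(1,-1)])
    if n!="wrist":
        c=proj(s,[P])[0].astype(int); o=np.array([max(c[0]-70,0),max(c[1]-60,0)]); u=(u-o)*5+2
    print(h,n,u.round(0).astype(int).tolist())
E
```

```text
0.025 scene [[371, 247], [345, 234], [329, 284], [303, 270]]
0.025 side [[346, 272], [371, 272], [340, 257], [365, 257]]
0.025 wrist [[292, 242], [263, 242], [291, 283], [264, 282]]
0.03 scene [[367, 238], [341, 224], [326, 275], [299, 261]]
0.03 side [[347, 264], [372, 264], [341, 249], [365, 249]]
0.03 wrist [[292, 246], [263, 246], [292, 287], [263, 287]]
0.035 scene [[364, 229], [338, 215], [322, 265], [296, 252]]
0.035 side [[348, 256], [372, 255], [341, 241], [366, 241]]
0.035 wrist [[293, 250], [262, 250], [292, 293], [263, 293]]
0.04 scene [[361, 219], [335, 206], [319, 256], [292, 242]]
0.04 side [[348, 247], [373, 247], [342, 233], [366, 233]]
0.04 wrist [[293, 255], [262, 255], [293, 298], [262, 298]]
0.045 scene [[358, 210], [331, 196], [315, 247], [289, 233]]
0.045 side [[349, 239], [374, 239], [343, 225], [367, 224]]
0.045 wrist [[294, 260], [261, 260], [293, 304], [262, 304]]
```

The fingertips sit about 40 mm behind the reported TCP: three views give 39, 40 and 44 mm. I'll allow for that, watch the force and regrasp.

```bash
python3 - <<'E'
from h import *
a=np.radians(14)
robot.gripper_open()
s=snap("wrist"); 
w=onz(s,(277,207),.027); w6=onz(s,(277,199.5),.006); print(r4(w),r4(w6))
X,Y=.4225,-.2945
f0=f()
robot.move_l([X,Y,-0.015],ori(a),feed=0.12); print(r4(f()-f0))
for z in (-.023,-.031):
    robot.move_l([X,Y,z],ori(a),feed=0.06); d=f()-f0; print(z,r4(d),r4(telemetry.current_eef_pos()))
    if abs(d[2])>3: break
snap("wrist","g1")
robot.grasp()
print(telemetry.current_time(),telemetry.current_grip_width(),r4(f()-f0))
snap("wrist","g2")
robot.move_l([X,Y,0.06],ori(a),feed=0.12)
snap("wrist","g3")
print(telemetry.current_time(),telemetry.current_grip_width(),r4(f()-f0))
E
cd pics; python3 -c "
import cv2,numpy as np
cv2.imwrite('m2.png',np.vstack([np.hstack([cv2.resize(cv2.imread(f'{n}.png'),(400,300)) for n in p]) for p in (('g1','g2'),('g3','g3'))]))"
```

```text
[0.4224, -0.2953, 0.027] [0.4224, -0.2951, 0.006]
[-0.2611, -0.32, 0.7684]
-0.023 [-0.7813, 0.0882, 0.6425] [0.4224, -0.2943, -0.0231]
-0.031 [-0.5384, 0.7839, 1.4775] [0.4221, -0.2943, -0.0314]
13.2083 0.24935204944841216 [-1.1553, 1.1846, 5.7229]
14.2167 0.2559346390538497 [-1.0345, 1.3579, -1.0702]
```

View pics/m2.png

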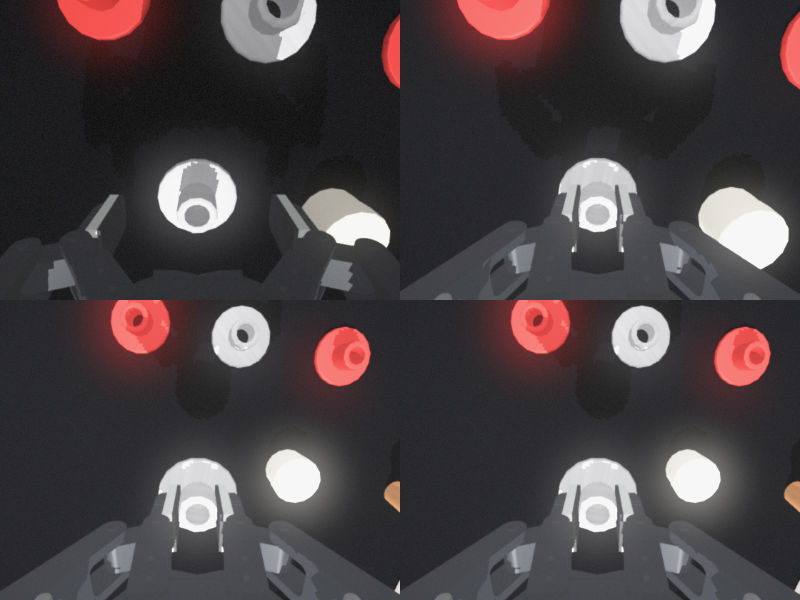

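```bash
python3 - <<'E'
from h import *
s=snap("wrist","g4"); P=np.array(telemetry.current_eef_pos()); im=s["img"][:,:,::-1].copy()
t=2*np.pi*np.arange(48)/48; C=np.c_[np.cos(t),np.sin(t),0*t]
z=cv2.resize(im[205:330,210:345],None,fx=4.5,fy=4.5,interpolation=cv2.INTER_CUBIC); raw=z.copy()
for r,h,col in((.012,.0584,(0,255,0)),(.007,.0584,(0,0,255)),(.026,.0374,(255,0,0))):
    u=((proj(s,P+r*C+[0,0,h])-[210,205]+.5)*4.5).astype(int)
    cv2.polylines(z,[u],True,col,1)
cv2.imwrite("pics/g4z.png",z); print(r4(P),telemetry.current_time())
E
```

```text
[0.4219, -0.2941, 0.0592] 14.2667
```

View pics/g4z.png

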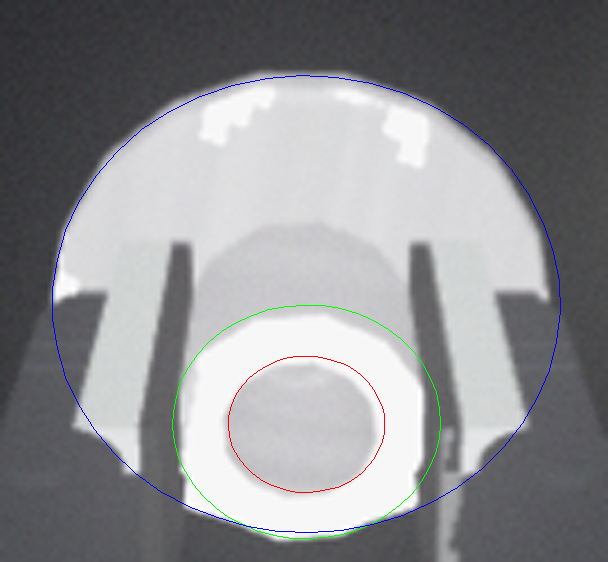

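```bash
cat >> h.py <<'E'
def lower(x,y,z0,z1,a,step=.003,thr=.7,feed=.05):
    """step down until upward force rises by thr; returns z, log"""
    robot.sleep(.15); f0=np.mean([f() for _ in range(3)],0); log=[]
    z=z0
    while z>z1:
        z=max(z-step,z1); robot.move_l([x,y,z],ori(a),feed=feed)
        d=f()-f0; log.append((round(z,4),*np.round(d,2).tolist()))
        if d[2]>thr:
            robot.sleep(.1); d=f()-f0; log.append(("c",*np.round(d,2).tolist()))
            if d[2]>thr: return z,d,log
    return z,d,log
E
python3 - <<'E'
from h import *
a=np.radians(14); X,Y=.5789,-.0302
robot.move_l([.4225,-.2945,.17],ori(a),feed=.2)
robot.move_l([X,Y,.165],ori(a),feed=.2)
robot.sleep(.2); e=np.array(telemetry.current_eef_pos()); print(r4(e),telemetry.current_time())
X-=e[0]-.5789; Y-=e[1]+.0302
robot.move_l([X,Y,.138],ori(a),feed=.08)
snap("side","p1"); snap("scene","p1s")
z,d,log=lower(X,Y,.138,.106,a,step=.004)
for l in log: print(l)
print(z,r4(telemetry.current_eef_pos()),telemetry.current_time())
snap("scene","p2s")
E
```

```text
[0.5787, -0.0309, 0.1651] 16.85
(0.134, -0.47, 0.01, 0.49)
(0.13, -1.08, -0.1, 0.89)
('c', 0.23, 0.83, 0.87)
0.13 [0.5791, -0.0296, 0.13] 18.1917
```

```bash
python3 - <<'E'
from h import *
a=np.radians(14)
robot.sleep(.3); print([r4(f()) for _ in range(2)], r4(telemetry.current_eef_pos()))
robot.move_l([.5791,-.0296,.126],ori(a),feed=.05); robot.sleep(.2); print(r4(f()),r4(telemetry.current_eef_pos()),telemetry.current_time())
snap("scene","p2s"); snap("wrist","p2w")
E
cd pics; python3 -c "
import cv2,numpy as np
a=cv2.imread('p2s.png')[130:270,200:370]
cv2.imwrite('z3.png',cv2.resize(a,None,fx=4,fy=4,interpolation=cv2.INTER_CUBIC))"
```

```text
[[-0.0349, 0.3131, -1.9423], [-0.0349, 0.3131, -1.9423]] [0.5792, -0.0295, 0.1301]
[-0.4295, -0.1342, -1.1225] [0.5791, -0.0296, 0.126] 18.9917
```

View pics/z3.png

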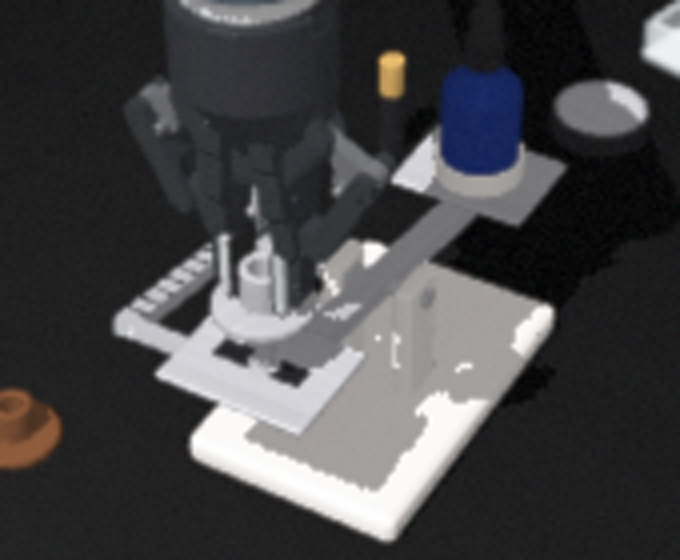

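View pics/p2w.png

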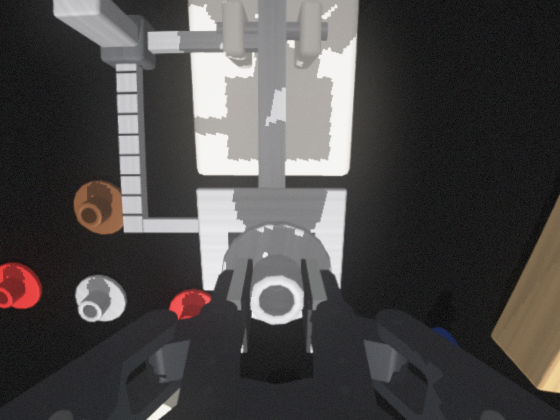

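```bash
cd pics; python3 -c "
import cv2,numpy as np
a=cv2.imread('p2w.png')[215:335,210:345]
b=cv2.imread('p2s.png')[180:240,235:295]
cv2.imwrite('z4.png',np.hstack([cv2.resize(a,None,fx=4,fy=4,interpolation=cv2.INTER_CUBIC)[:480],cv2.resize(b,None,fx=4,fy=8,interpolation=cv2.INTER_CUBIC)]))"
```

```text
(no output)
```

View pics/z4.png

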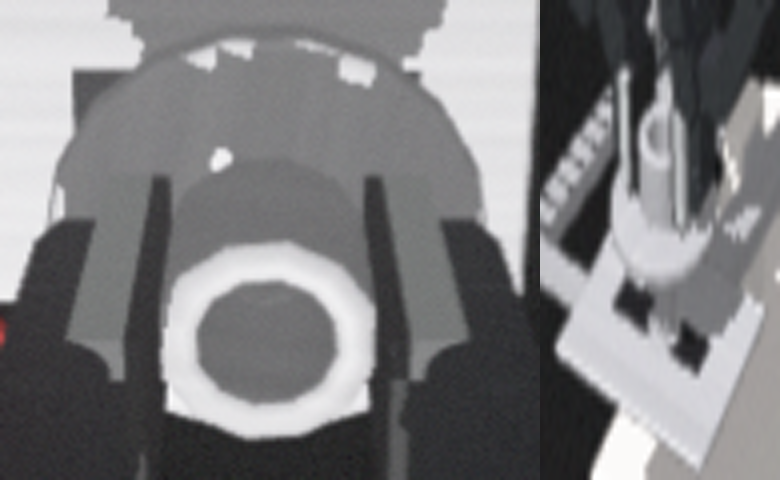

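```bash
python3 - <<'E'
from h import *
a=cv2.imread("pics/p1s.png",0);
def cmp(b,lab):
    for nm,(x0,y0,x1,y1) in dict(pancorner=(235,215,295,240),bottle=(300,125,350,190),base=(255,225,340,262)).items():
        (dx,dy),r=cv2.phaseCorrelate(a[y0:y1,x0:x1].astype(np.float64),b[y0:y1,x0:x1].astype(np.float64)); print(lab,nm,round(dx,2),round(dy,2),round(r,2))
cmp(cv2.imread("pics/p2s.png",0),"p2")
A=np.radians(14)
robot.move_l([.5791,-.0296,.122],ori(A),feed=.05); robot.sleep(.25); print(r4(f()),r4(telemetry.current_ft_torque()),r4(telemetry.current_eef_pos()),telemetry.current_time())
s=snap("scene","p3s"); cmp(cv2.cvtColor(s["img"],cv2.COLOR_RGB2GRAY),"p3")
E
```

```text
p2 pancorner -0.1 0.67 1.01
p2 bottle -0.1 -0.0 0.97
p2 base 0.01 0.07 0.95
[-0.2914, -0.3506, -1.2791] [-0.0368, -0.0104, 0.0269] [0.5792, -0.0296, 0.1221] 19.5917
p3 pancorner -0.15 0.71 1.0
p3 bottle -0.16 -0.03 0.94
p3 base 0.05 0.03 0.91
```

The bottle has not moved while the weight's underside is about 8 mm below the post tip, so the post is in the hole. I'll carry on down to the pan.

```bash
python3 - <<'E'
from h import *
A=np.radians(14)
robot.move_l([.5791,-.0296,.102],ori(A),feed=.05); robot.sleep(.15); print(r4(f()))
z,d,log=lower(.5791,-.0296,.102,.080,A,step=.002,thr=.5)
for l in log: print(l)
print(r4(f()),r4(telemetry.current_eef_pos()),telemetry.current_time())
s=snap("scene","p4s"); snap("wrist","p4w"); snap("side","p4d")
E
cd pics; python3 -c "
import cv2,numpy as np
a=cv2.imread('p4s.png')[150:260,210:370];b=cv2.imread('p4w.png')[200:340,200:350];c=cv2.imread('p4d.png')[180:300,230:330]
r=lambda i:cv2.resize(i,(int(i.shape[1]*300/i.shape[0]),300),interpolation=cv2.INTER_CUBIC)
cv2.imwrite('z5.png',np.vstack([cv2.resize(a,(436,300),interpolation=cv2.INTER_CUBIC),cv2.resize(np.hstack([r(b),r(c)]),(436,230))]))"
```

```text
[-0.6841, -0.2115, -2.0358]
(0.1, -0.38, -0.55, -0.12)
(0.098, -0.88, 0.55, 0.39)
(0.096, 0.22, -0.81, 0.03)
(0.094, -0.09, 0.03, -0.07)
(0.092, 0.13, 0.03, -0.09)
(0.09, 0.48, -0.77, 0.65)
('c', -0.32, -0.87, -0.02)
(0.088, 0.23, -0.13, 0.5)
(0.086, -0.46, -1.03, 0.83)
('c', 0.3, -0.32, 0.8)
[0.2033, -0.2376, -0.4371] [0.579, -0.0296, 0.086] 22.6917
```

View pics/z5.png

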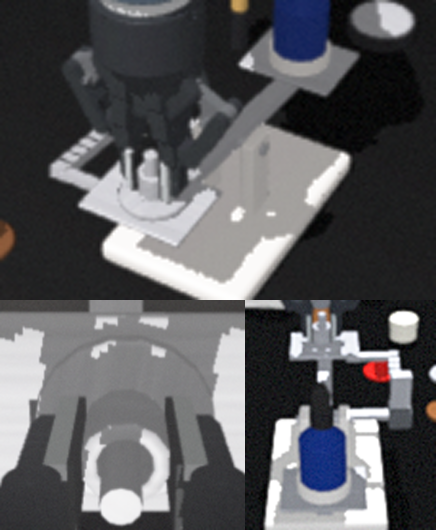

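```bash
python3 - <<'E'
from h import *
A=np.radians(14)
a=cv2.imread("pics/p1s.png",0)
def bot():
    s=snap("scene"); b=cv2.cvtColor(s["img"],cv2.COLOR_RGB2GRAY); x0,y0,x1,y1=300,125,350,190
    (dx,dy),r=cv2.phaseCorrelate(a[y0:y1,x0:x1].astype(np.float64),b[y0:y1,x0:x1].astype(np.float64)); return round(dx,2),round(dy,2)
print(bot(),[r4(f())])
for z in (.084,.082):
    robot.move_l([.5791,-.0296,z],ori(A),feed=.05); robot.sleep(.15); print(z,r4(f()),bot(),r4(telemetry.current_eef_pos()))
print(telemetry.current_time())
E
```

```text
(0.01, -0.83) [[0.8715, -0.1146, 0.4016]]
0.084 [0.0131, -0.3978, -0.0955] (-0.12, -1.16) [0.5791, -0.0296, 0.084]
0.082 [0.2159, -0.1428, 0.6647] (0.24, -2.92) [0.5791, -0.0296, 0.082]
23.7917
```

The weight is seated: the beam began to yield at about 2.5 N. I'll back off slightly and release.

```bash
python3 - <<'E'
from h import *
A=np.radians(14)
robot.move_l([.5791,-.0296,.0855],ori(A),feed=.03); robot.sleep(.1); print(r4(f()))
robot.gripper_open(); print(telemetry.current_time(),r4(f()))
robot.move_l([.5791,-.0296,.17],ori(A),feed=.15)
robot.move_l([.56,-.045,.24],ori(A),feed=.25)
print(telemetry.current_time())
snap("scene","q1s"); snap("wrist","q1w"); snap("side","q1d"); print(telemetry.current_time(),r4(telemetry.current_eef_pos()))
a=cv2.imread("pics/scene0.png",0); b=cv2.imread("pics/q1s.png",0); x0,y0,x1,y1=300,125,350,190
print(cv2.phaseCorrelate(a[y0:y1,x0:x1].astype(np.float64),b[y0:y1,x0:x1].astype(np.float64)))
E
cd pics; python3 -c "
import cv2,numpy as np
a=cv2.imread('q1s.png')[120:270,200:380];a0=cv2.imread('scene0.png')[120:270,200:380]
r=lambda i:cv2.resize(i,(400,333),interpolation=cv2.INTER_CUBIC)
cv2.imwrite('z6.png',np.hstack([r(a0),r(a)]))"
```

```text
[-0.8562, -0.1581, 0.451]
24.8 [0.3221, -0.9524, -0.0735]
25.9667
26.1167 [0.5591, -0.0444, 0.2384]
((0.5099243871615293, -3.2299419122374644), 0.5420416155254704)
```

View pics/z6.png

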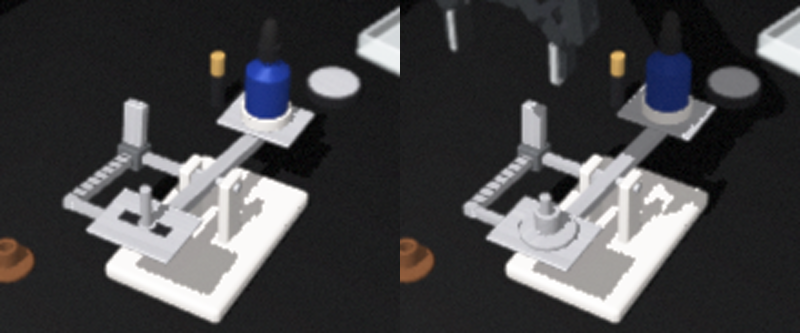

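View pics/q1w.png

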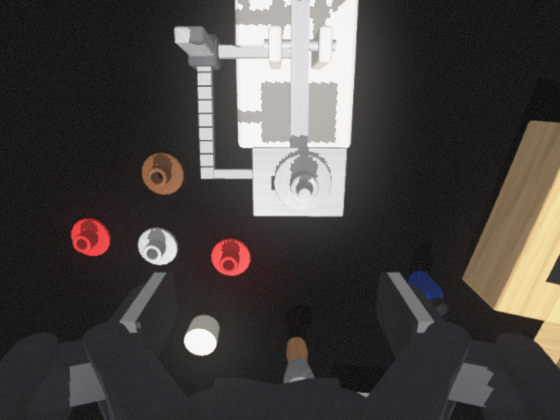

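One weight on the post, seated flat, and the beam is clear of the stop. Next I'll measure the tilt and the rider tab.

```bash
cd pics; python3 -c "
import cv2,numpy as np
a=cv2.imread('q1w.png')[10:90,155:255]
b=cv2.imread('q1s.png')[155:215,225:295];c=cv2.imread('q1d.png')[205:255,280:340]
r=lambda i,w:cv2.resize(i,(w,int(i.shape[0]*w/i.shape[1])),interpolation=cv2.INTER_CUBIC)
A=r(a,500);B=r(b,280);C=r(c,280)
o=np.zeros((max(A.shape[0],B.shape[0]+C.shape[0]),780,3),np.uint8)
o[:A.shape[0],:500]=A;o[:B.shape[0],500:]=B;o[B.shape[0]:B.shape[0]+C.shape[0],500:]=C
cv2.imwrite('z7.png',o);print(A.shape,B.shape,C.shape)"
```

```text
(400, 500, 3) (240, 280, 3) (233, 280, 3)
```

View pics/z7.png

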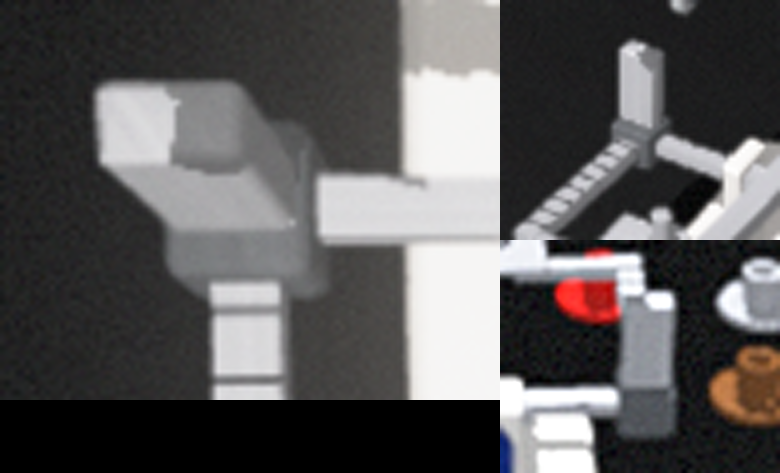

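```bash
python3 - <<'E'
from h import *
def fake(s,p=None,n=None):
    return s
sc=snap("scene"); sd=snap("side"); w=snap("wrist")
T=np.eye(4);T[:3,:3]=Rn.from_euler('xyz',ori(np.radians(14))).as_matrix();T[:3,3]=[.5591,-.0444,.2384]
w["Tw"]=T@np.array(w["T_tool_cam"])
L=[ray(w,(188.8,35)),ray(sc,(260.5,166.75)),ray(sd,(311.7,217.4))]
def tri(L):
    A=np.zeros((3,3));b=np.zeros(3)
    for o,d in L:
        d=d/np.linalg.norm(d);M=np.eye(3)-np.outer(d,d);A+=M;b+=M@o
    return np.linalg.solve(A,b)
p=tri(L);print("tab",r4(p))
for n,i,j in(("w-sc",0,1),("w-sd",0,2),("sc-sd",1,2)): print(n,r4(tri([L[i],L[j]])))
y=np.radians(14);ex=np.array([np.cos(y),np.sin(y)]);ey=np.array([-np.sin(y),np.cos(y)])
pan=np.array([.5773,-.0308]);print("tab in pan frame", (p[:2]-pan)@ex,(p[:2]-pan)@ey)
# predicted bottle/pan displacement in scene px
piv=pan+.1185*ey
for t in(.16,.12,.09,.08,.06,.03,0):
    c=[]
    for sg in(1,-1):
        P=np.r_[piv+sg*.12*np.cos(t)*ey,.101-sg*.12*np.sin(t)]
        c.append(proj(sc,P)[0]);c.append(proj(sd,P)[0])
    print(t,np.round(c,2).tolist())
E
```

```text
tab [0.4663, 0.0618, 0.1433]
w-sc [0.4671, 0.0619, 0.1434]
w-sd [0.4655, 0.0609, 0.1432]
sc-sd [0.4662, 0.0627, 0.1434]
tab in pan frame -0.08532436565364074 0.11673547206261638
0.16 [[318.92, 171.55], [270.58, 279.07], [264.98, 219.67], [270.51, 201.78]]
0.12 [[319.13, 169.78], [270.51, 277.32], [264.88, 221.62], [270.57, 203.41]]
0.09 [[319.26, 168.47], [270.45, 275.96], [264.85, 223.04], [270.61, 204.66]]
0.08 [[319.3, 168.04], [270.43, 275.49], [264.84, 223.51], [270.62, 205.07]]
0.06 [[319.37, 167.18], [270.4, 274.54], [264.84, 224.44], [270.65, 205.92]]
0.03 [[319.46, 165.9], [270.34, 273.08], [264.86, 225.79], [270.69, 207.2]]
0 [[319.53, 164.64], [270.29, 271.57], [264.91, 227.11], [270.74, 208.51]]
```

```bash
cat >> h.py <<'E'
def shift(a,b,box,pad=14):
    x0,y0,x1,y1=box
    g=lambda i:i.astype(np.float32)
    W=np.eye(2,3,dtype=np.float32)
    m=cv2.matchTemplate(g(b[y0-pad:y1+pad,x0-pad:x1+pad]),g(a[y0:y1,x0:x1]),cv2.TM_CCOEFF_NORMED)
    _,sc,_,l=cv2.minMaxLoc(m); W[0,2]=l[0];W[1,2]=l[1]
    try: cc,W=cv2.findTransformECC(g(a[y0:y1,x0:x1]),g(b[y0-pad:y1+pad,x0-pad:x1+pad]),W,cv2.MOTION_TRANSLATION,(3,100,1e-5),None,3)
    except cv2.error: cc=-1
    return round(float(W[0,2]-pad),2),round(float(W[1,2]-pad),2),round(float(cc),3)
BOX=dict(scene=[(306,126,336,176),(240,204,262,226)],side=[(256,226,286,286),(254,196,288,210)])
def beam(tag,save=None):
    for n in("scene","side"):
        if save: snap(n,f"{save}_{n}")
        a=cv2.imread(f"pics/{n}0.png",0); b=cv2.imread(f"pics/{(save+'_'+n) if save else tag+('s' if n=='scene' else 'd')}.png",0)
        print(n,[shift(a,b,x) for x in BOX[n]])
E
python3 - <<'E'
from h import *
beam("q1")
E
```

```text
scene [(0.36, -3.22, 0.969), (0.38, 3.22, 0.848)]
side [(0.04, -1.64, 0.905), (0.62, 3.46, 0.534)]
```

```bash
cat >> h.py <<'E'
YAW=np.radians(14); EX=np.array([np.cos(YAW),np.sin(YAW)]); EY=np.array([-np.sin(YAW),np.cos(YAW)])
PIV=np.array([.5773,-.0308])+.1185*EY
def bal(x,y,z): return np.r_[PIV+x*EX+y*EY,z]
E
python3 - <<'E'
from h import *
robot.grasp()
robot.move_pose(bal(-.085,.035,.18),ori(YAW))
robot.move_l(bal(-.085,.035,.080),ori(YAW),feed=.2)
robot.sleep(.15); f0=f(); print(telemetry.current_time(),telemetry.current_grip_width())
snap("wrist","r0w")
for y in (.025,.015,0.,-.015,-.027):
    robot.move_l(bal(-.085,y,.080),ori(YAW),feed=.06); d=f()-f0; print(y,r4([d[:2]@EX,d[:2]@EY,d[2]]))
snap("wrist","r1w"); snap("scene","r1s")
robot.move_l(bal(-.085,-.005,.080),ori(YAW),feed=.1)
robot.move_l(bal(-.085,-.005,.18),ori(YAW),feed=.25)
print(telemetry.current_time())
E
cd pics; python3 -c "
import cv2,numpy as np
r=lambda i:cv2.resize(i,(400,300),interpolation=cv2.INTER_CUBIC)
cv2.imwrite('z8.png',np.vstack([np.hstack([r(cv2.imread('r0w.png')),r(cv2.imread('r1w.png'))]),np.hstack([r(cv2.imread('r1s.png')[120:270,180:380])]*2)]))"
```

```text
28.6 0.003039103461200405
0.025 [0.0125, 0.3952, -0.2487]
0.015 [0.9065, -1.1121, 0.085]
0.0 [-0.6944, 1.4552, 1.6338]
-0.015 [0.09, 0.4686, 0.665]
-0.027 [-0.5086, 0.5751, 0.8419]
31.45
```

View pics/z8.png

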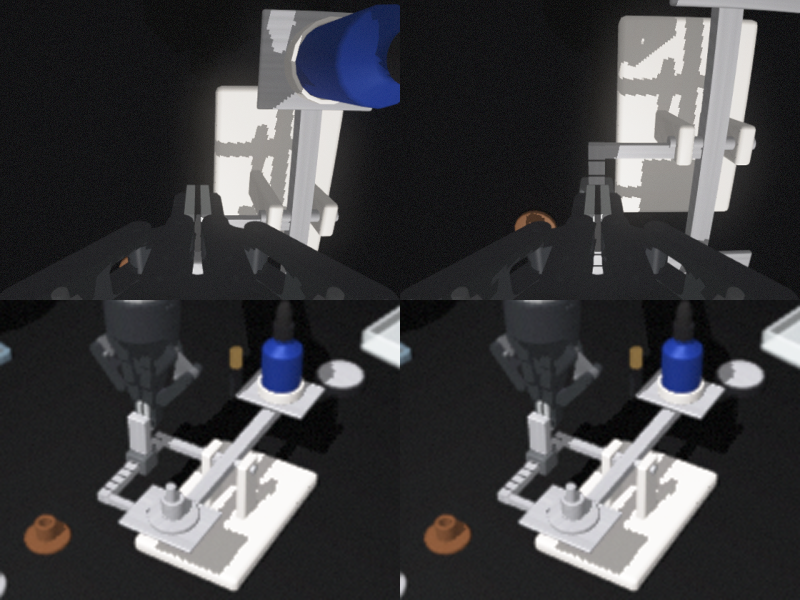

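The rider moves well. Now I'll measure the beam.

```bash
python3 - <<'E'
from h import *
robot.move_l(bal(-.16,.0,.24),ori(YAW),feed=.25); robot.sleep(.6)
beam("",save="s1"); print(telemetry.current_time(),r4(telemetry.current_eef_pos()))
snap("wrist","s1w")
E
cd pics; python3 -c "
import cv2,numpy as np
r=lambda i,s:cv2.resize(i,s,interpolation=cv2.INTER_CUBIC)
cv2.imwrite('z9.png',np.vstack([np.hstack([r(cv2.imread('s1_scene.png')[120:270,200:360],(400,375)),r(cv2.imread('s1_side.png')[170:310,220:370],(400,375))]),]))"
```

```text
scene [(0.62, -6.64, 0.992), (0.55, 6.64, 0.841)]
side [(0.01, -2.93, 0.785), (0.64, 6.9, 0.508)]
32.6833 [0.3934, 0.0455, 0.24]
```

View pics/z9.png

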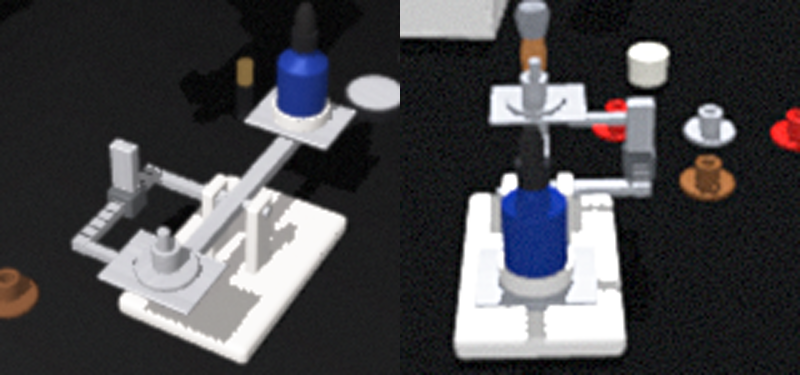

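View pics/s1w.png

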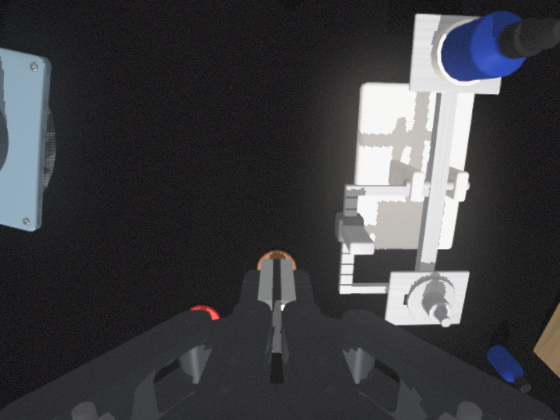

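```bash
python3 - <<'E'
from h import *
Ttc=np.array([[-3.26444061e-04,-2.95613302e-01,9.55307630e-01,-1.81752675e-01],[1.39943174e-04,-9.55307686e-01,-2.95613272e-01,7.59644983e-02],[9.99999937e-01,3.71875854e-05,3.53223584e-04,-5.55673024e-04],[0,0,0,1]])
from itertools import product
T0=toolT()
for az,el,dist,roll in product((-50,-25,0,25,50),(35,42,50,58),(.26,.32,.38),(0,180,90,-90)):
    A=YAW+np.radians(az); e=np.radians(el)
    zc=np.array([np.cos(A)*np.cos(e),np.sin(A)*np.cos(e),-np.sin(e)])
    xc=np.array([np.sin(A),-np.cos(A),0]); yc=np.cross(zc,xc)
    R=np.c_[xc,yc,zc]@Rn.from_euler('z',roll,degrees=True).as_matrix()
    Tc=np.eye(4);Tc[:3,:3]=R;Tc[:3,3]=bal(0,-.0,.10)-dist*zc
    T=Tc@np.linalg.inv(Ttc)
    q=robot.inverse_kinematics(T[:3,3].tolist(),Rn.from_matrix(T[:3,:3]).as_euler('xyz').tolist())
    if q is not None: print(az,el,dist,roll,r4(T[:3,3]),np.round(np.abs(np.array(q)-np.array(telemetry.current_joints())).max(),2))
E
```

```text
-50 35 0.26 0 [0.4972, 0.1209, 0.1212] 1.55
-50 35 0.26 180 [0.5153, 0.109, 0.1521] 0.88
-50 35 0.26 90 [0.5171, 0.1304, 0.1363] 0.88
-50 35 0.32 0 [0.4575, 0.1498, 0.1556] 1.57
-50 35 0.32 180 [0.4755, 0.1379, 0.1865] 0.86
-50 35 0.32 90 [0.4774, 0.1592, 0.1707] 0.85
-50 35 0.38 0 [0.4177, 0.1787, 0.1901] 1.6
-50 35 0.38 180 [0.4358, 0.1668, 0.2209] 0.79
-50 35 0.38 90 [0.4376, 0.1881, 0.2051] 0.81
-50 42 0.26 0 [0.4997, 0.1191, 0.1288] 1.66
-50 42 0.26 180 [0.5207, 0.1051, 0.1568] 0.6
-50 42 0.26 90 [0.521, 0.1275, 0.1424] 1.03
-50 42 0.32 0 [0.4636, 0.1453, 0.1689] 1.7
-50 42 0.32 180 [0.4846, 0.1313, 0.1969] 0.67
-50 42 0.32 90 [0.4849, 0.1537, 0.1826] 1.01
-50 42 0.38 0 [0.4276, 0.1715, 0.2091] 1.74
-50 42 0.38 180 [0.4485, 0.1575, 0.2371] 0.65
-50 42 0.38 90 [0.4489, 0.1799, 0.2227] 0.98
-50 50 0.26 0 [0.5034, 0.1164, 0.1369] 1.82
-50 50 0.26 180 [0.5274, 0.1002, 0.1611] 0.44
-50 50 0.26 90 [0.5262, 0.1238, 0.1486] 1.22
-50 50 0.32 0 [0.4722, 0.1391, 0.1828] 1.87
-50 50 0.32 180 [0.4962, 0.1229, 0.207] 0.4
-50 50 0.32 90 [0.495, 0.1465, 0.1946] 1.2
-50 50 0.38 0 [0.441, 0.1618,
[... 3926 characters left out ...]
50 0.32 -90 [0.5308, 0.0047, 0.1952] 2.22
50 50 0.38 0 [0.4909, -0.0353, 0.2288] 1.22
50 50 0.38 180 [0.5027, -0.0089, 0.253] 2.77
50 50 0.38 90 [0.4797, -0.0141, 0.2406] 1.2
50 50 0.38 -90 [0.5139, -0.03, 0.2412] 2.26
50 58 0.26 0 [0.5272, 0.0392, 0.1442] 1.29
50 58 0.26 180 [0.5404, 0.0683, 0.1642] 2.2
50 58 0.26 -90 [0.5509, 0.0458, 0.1545] 2.03
50 58 0.32 0 [0.5133, 0.0106, 0.1951] 1.3
50 58 0.32 180 [0.5264, 0.0397, 0.2151] 2.38
50 58 0.32 90 [0.5027, 0.0331, 0.2048] 1.13
50 58 0.32 -90 [0.537, 0.0173, 0.2053] 2.04
50 58 0.38 0 [0.4993, -0.018, 0.246] 1.27
50 58 0.38 180 [0.5125, 0.0112, 0.266] 2.54
50 58 0.38 90 [0.4888, 0.0045, 0.2557] 1.39
50 58 0.38 -90 [0.523, -0.0113, 0.2562] 2.06
```

I'll take one oblique wrist view from the -x side. There the beam's slope can be compared with the base edges.

```bash
cat >> h.py <<'E'
TTC=np.array([[-3.26444061e-04,-2.95613302e-01,9.55307630e-01,-1.81752675e-01],[1.39943174e-04,-9.55307686e-01,-2.95613272e-01,7.59644983e-02],[9.99999937e-01,3.71875854e-05,3.53223584e-04,-5.55673024e-04],[0,0,0,1]])
def obl(az=-25,el=50,dist=.38,roll=180):
    A=YAW+np.radians(az); e=np.radians(el)
    zc=np.array([np.cos(A)*np.cos(e),np.sin(A)*np.cos(e),-np.sin(e)])
    xc=np.array([np.sin(A),-np.cos(A),0]); yc=np.cross(zc,xc)
    Tc=np.eye(4);Tc[:3,:3]=np.c_[xc,yc,zc]@Rn.from_euler('z',roll,degrees=True).as_matrix();Tc[:3,3]=bal(0,0,.10)-dist*zc
    T=Tc@np.linalg.inv(TTC)
    return T[:3,3].tolist(),Rn.from_matrix(T[:3,:3]).as_euler('xyz').tolist()
E
python3 - <<'E'
from h import *
robot.move_pose(*obl()); robot.sleep(.3)
T=toolT(); np.save("o1T.npy",T); s=snap("wrist","o1"); print(telemetry.current_time(),r4(T[:3,3]))
E
```

```text
33.6417 [0.4472, 0.1036, 0.253]
```

View pics/o1.png

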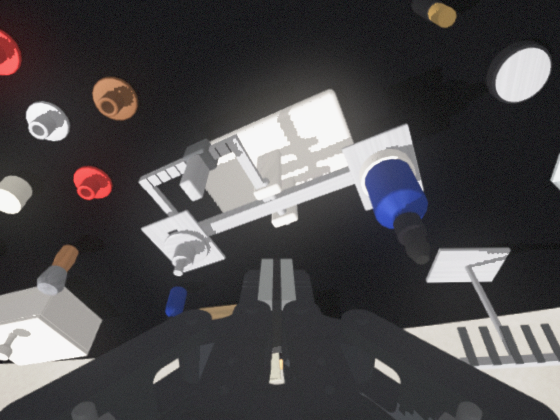

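```bash
cd pics; python3 -c "
import cv2
i=cv2.imread('o1.png')
cv2.imwrite('o1a.png',cv2.resize(i[130:290,125:295],None,fx=4.7,fy=3.7,interpolation=cv2.INTER_CUBIC))
cv2.imwrite('o1a.png',cv2.resize(i[195:285,130:240],None,fx=6,fy=6,interpolation=cv2.INTER_CUBIC))
cv2.imwrite('o1b.png',cv2.resize(i[80:220,310:440],None,fx=4,fy=4,interpolation=cv2.INTER_CUBIC))"
```

```text
(no output)
```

View pics/o1a.png

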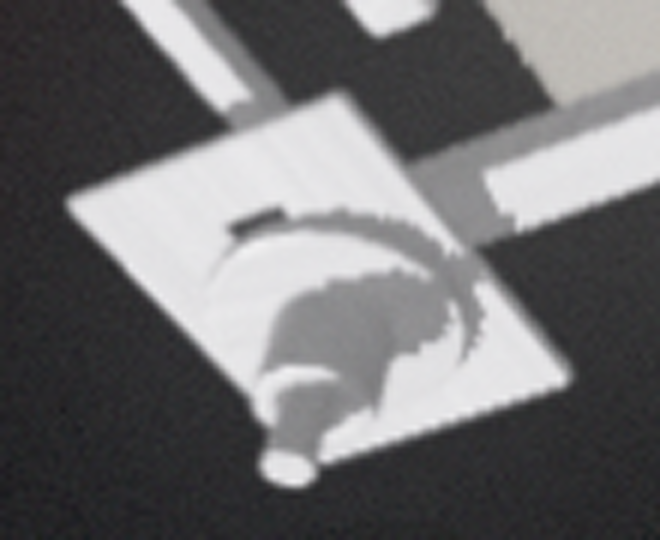

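View pics/o1b.png

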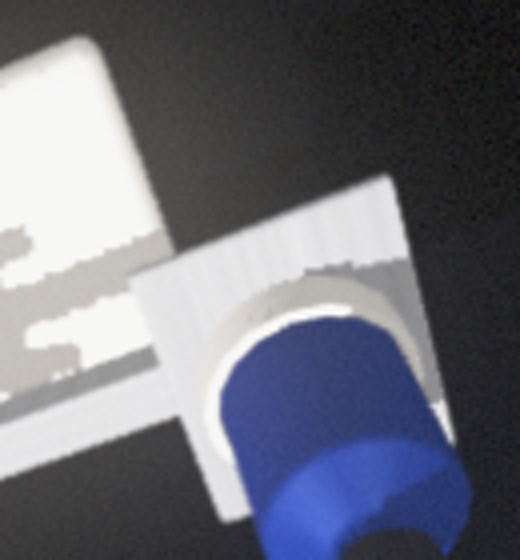

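```bash
cat >> h.py <<'E'
from scipy.optimize import least_squares
def fit(s,obs,base=None,sr=.004):
    """obs: list of (side(+1 bottle/-1 weights), sx, sy, px)"""
    Tw0=s["Tw"].copy()
    def res(p):
        x,y,dyaw,t,dz,rx,ry,rz=p
        s2=dict(s); T=Tw0.copy(); T[:3,:3]=T[:3,:3]@Rn.from_rotvec([rx,ry,rz]).as_matrix(); s2["Tw"]=T
        yw=YAW+dyaw; ex=np.array([np.cos(yw),np.sin(yw)]); ey=np.array([-np.sin(yw),np.cos(yw)]); c=PIV+[x,y]
        r=[]
        for sd,sx,sy,px in obs:
            # end pivot 120 mm out, 16 mm below the face
            P=np.r_[c+ex*sx*.042+ey*(sd*.12*np.cos(t)+sy*.032),.101+dz-sd*.12*np.sin(t)]
            r+=list(proj(s2,P)[0]-px)
        for kind,sg,px in (base or []):
            o,d=ray(s2,px); P=o+d*((.02+dz)-o[2])/d[2]; v=P[:2]-c
            # 1.2 px/mm approx weighting
            r.append(((v@ex-sg*.065) if kind=="x" else (v@ey-sg*.1))*1000*.8)
        return np.array(r+[dz/.002,rx/sr,ry/sr,rz/sr])*1.0
    f_=least_squares(res,np.zeros(8)); J=f_.jac; cov=np.linalg.inv(J.T@J)
    return f_.x,np.sqrt(np.diag(cov)),f_.fun
E
python3 - <<'E'
from h import *
s=snap("wrist"); s["Tw"]=np.load("o1T.npy")@np.array(s["T_tool_cam"])
obs=[(-1,-1,-1,(141.3,228.7)),(-1,-1,1,(187.2,210.5)),(-1,1,1,(225.3,257.5)),(1,-1,-1,(342.75,150)),(1,-1,1,(407,124.5)),(1,1,-1,(366.25,210.5))]
base=[("y",1,(338,101)),("y",1,(352,140)),("x",-1,(312,97.8)),("x",-1,(325,92))]
for b in(None,base):
  for sr in(.001,.004,.01):
    p,e,r=fit(s,obs,b,sr); print(b is not None,sr,r4(p),"tilt sd",round(e[3],4),np.round(r,1).tolist())
E
```

```text
False 0.001 [-0.0001, -0.0006, -0.0047, 0.0073, -0.0009, -0.0001, 0.0, 0.0] tilt sd 0.0112 [-0.3, -0.2, 0.0, -0.1, 0.8, 0.5, -1.0, -0.2, 1.1, -0.0, -0.7, 0.3, -0.5, -0.1, 0.0, 0.0]
False 0.004 [0.0002, -0.0005, -0.0049, 0.0075, -0.0008, -0.0008, 0.0004, 0.0003] tilt sd 0.0117 [-0.3, -0.2, 0.1, -0.1, 0.8, 0.5, -1.0, -0.2, 1.1, -0.0, -0.7, 0.3, -0.4, -0.2, 0.1, 0.1]
False 0.01 [0.0009, -0.0, -0.0054, 0.0072, -0.0005, -0.0026, 0.0019, 0.0016] tilt sd 0.0134 [-0.3, -0.2, 0.1, -0.1, 0.8, 0.4, -1.0, -0.2, 1.1, 0.0, -0.7, 0.2, -0.3, -0.3, 0.2, 0.2]
True 0.001 [-0.0018, -0.0009, 0.0092, -0.012, 0.0009, -0.0001, 0.0001, 0.0001] tilt sd 0.0087 [-0.3, -0.3, -0.6, -0.6, 1.1, -0.3, -1.9, -0.4, 0.9, -1.4, -0.1, 0.6, 0.5, -0.4, -1.6, -1.6, 0.4, -0.1, 0.1, 0.1]
True 0.004 [-0.0013, -0.0004, 0.0084, -0.012, 0.001, -0.0013, 0.0016, 0.0013] tilt sd 0.0091 [-0.3, -0.2, -0.5, -0.6, 1.1, -0.3, -1.8, -0.4, 0.9, -1.4, -0.2, 0.5, 0.5, -0.4, -1.5, -1.6, 0.5, -0.3, 0.4, 0.3]
True 0.01 [0.0002, 0.0014, 0.0058, -0.0126, 0.0013, -0.0044, 0.0067, 0.0056] tilt sd 0.0099 [-0.4, -0.1, -0.4, -0.6, 1.1, -0.5, -1.6, -0.3, 1.0, -1.2, -0.3, 0.2, 0.6, -0.1, -1.4, -1.4, 0.6, -0.4, 0.7, 0.6]
```

```bash
python3 - <<'E'
from h import *
snap("scene","o1_scene"); snap("side","o1_side")
print(telemetry.current_time())
def anchor(n,px): pass
S={n:snap(n) for n in("scene","side")}
def pt(sd,dx,dy,dz,t): return np.r_[PIV+EX*dx+EY*(sd*.12*np.cos(t)+dy),.101-sd*.12*np.sin(t)+dz]
feats={"bottle":(1,0,0,.055),"bcap":(1,0,0,.1),"bcorner+x-y":(1,.042,-.032,0),"bcorner+x+y":(1,.042,.032,0),"bcorner-x":(1,-.042,-.032,0),"posttip":(-1,.0015,0,.042),"wcorner-x-y":(-1,-.042,-.032,0),"wcorner+x-y":(-1,.042,-.032,0),"wcorner+x+y":(-1,.042,.032,0)}
hw=dict(bottle=(13,14),bcap=(8,12),posttip=(7,8))
for n in S:
  a=cv2.imread(f"pics/{n}0.png",0)
  for k,v in feats.items():
    u0,u1=proj(S[n],[pt(*v,.16),pt(*v,0.)]); pred=u1-u0
    w,h=hw.get(k,(9,9)); x,y=u0.round().astype(int); out=[]
    for q in("s1","o1"):
        b=cv2.imread(f"pics/{q}_{n}.png",0)
        m=shift(a,b,(x-w,y-h,x+w,y+h),12); out.append((*m, round(.16*(1-m[1]/pred[1]),4)))
    print(n,k,u0.round(0).tolist(),np.round(pred,2).tolist(),out)
E
cd pics; python3 -c "
import cv2,numpy as np
r=lambda i:cv2.resize(i,(400,300),interpolation=cv2.INTER_CUBIC)
c=lambda f:r(cv2.imread(f)[120:250,210:370])
cv2.imwrite('z10.png',np.vstack([np.hstack([c('scene0.png'),c('o1_scene.png')]),np.hstack([r(cv2.imread(f)[170:310,220:370]) for f in('side0.png','o1_side.png')])]))"
```

```text
33.7917
scene bottle [320.0, 152.0] [0.64, -7.33] [(0.75, -6.56, 0.973, np.float64(0.0169)), (0.75, -6.57, 0.975, np.float64(0.0166))]
scene bcap [321.0, 136.0] [0.66, -7.7] [(0.84, -7.08, 0.964, np.float64(0.0129)), (0.81, -7.09, 0.938, np.float64(0.0127))]
scene bcorner+x-y [329.0, 185.0] [0.75, -7.01] [(0.75, -6.61, 0.999, np.float64(0.0091)), (0.75, -6.61, 0.999, np.float64(0.0091))]
scene bcorner+x+y [341.0, 170.0] [0.83, -6.9] [(-1.85, -4.25, 0.779, np.float64(0.0614)), (-1.85, -4.25, 0.78, np.float64(0.0614))]
scene bcorner-x [297.0, 173.0] [0.39, -6.92] [(0.33, -6.51, 0.995, np.float64(0.0096)), (0.4, -6.52, 0.998, np.float64(0.0093))]
scene posttip [265.0, 204.0] [-0.07, 7.86] [(-1.18, 6.82, 0.894, np.float64(0.0212)), (-1.14, 6.81, 0.894, np.float64(0.0214))]
scene wcorner-x-y [238.0, 222.0] [0.26, 7.44] [(0.28, 6.78, 0.993, np.float64(0.0141)), (0.27, 6.8, 0.993, np.float64(0.0137))]
scene wcorner+x-y [275.0, 237.0] [-0.2, 7.5] [(1.08, 5.79, 0.887, np.float64(0.0365)), (1.09, 5.79, 0.887, np.float64(0.0365))]
scene wcorner+x+y [291.0, 217.0] [-0.39, 7.44] [(-0.49, 1.66, 0.
[... 514 characters left out ...]
 np.float64(0.1554)), (0.02, -0.22, 0.995, np.float64(0.1554))]
side bcorner-x [292.0, 268.0] [0.04, -7.38] [(-1.11, -1.18, 0.709, np.float64(0.1344)), (-1.95, -2.65, 0.508, np.float64(0.1025))]
side posttip [269.0, 186.0] [0.25, 7.07] [(-0.18, -1.48, 0.913, np.float64(0.1935)), (-0.18, -1.45, 0.911, np.float64(0.1928))]
side wcorner-x-y [288.0, 195.0] [0.02, 6.6] [(0.06, 6.4, 0.99, np.float64(0.005)), (0.03, 6.39, 0.99, np.float64(0.0052))]
side wcorner+x-y [253.0, 196.0] [0.42, 6.59] [(0.26, 6.14, 0.995, np.float64(0.011)), (0.27, 6.15, 0.995, np.float64(0.0108))]
side wcorner+x+y [252.0, 209.0] [0.46, 6.85] [(0.38, 6.62, 0.997, np.float64(0.0053)), (0.38, 6.64, 0.997, np.float64(0.0049))]
```

View pics/z10.png

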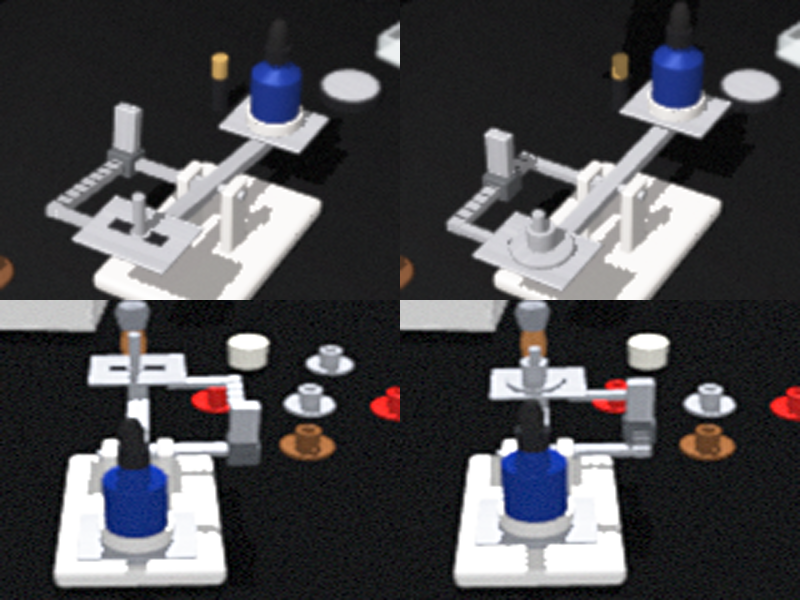

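The corner trackers agree on about +9 mrad (values from 0.005 to 0.014). The rider therefore needs about 4.5 mm more outward.

```bash
cat >> h.py <<'E'
def pt(sd,dx,dy,dz,t): return np.r_[PIV+EX*dx+EY*(sd*.12*np.cos(t)+dy),.101-sd*.12*np.sin(t)+dz]
FE=dict(scene=[(1,.042,-.032,0),(1,-.042,-.032,0),(-1,-.042,-.032,0)],side=[(-1,-.042,-.032,0),(-1,.042,-.032,0),(-1,.042,.032,0)])
def tilt(tag):
    out=[]
    for n in FE:
        s=snap(n,f"{tag}_{n}"); a=cv2.imread(f"pics/{n}0.png",0); b=cv2.imread(f"pics/{tag}_{n}.png",0)
        for v in FE[n]:
            u0,u1=proj(s,[pt(*v,.16),pt(*v,0.)]); x,y=u0.round().astype(int)
            m=shift(a,b,(x-9,y-9,x+9,y+9),12); out.append((round(float(.16*(1-m[1]/(u1-u0)[1])),4),m[2]))
    return out,round(float(np.median([o[0] for o in out if o[1]>.97])),4)
E
python3 - <<'E'
from h import *
robot.move_pose(bal(-.085,-.008,.18),ori(YAW))
robot.move_l(bal(-.085,-.008,.080),ori(YAW),feed=.2)
robot.sleep(.1); f0=f()
for y in (-.022,-.0317):
    robot.move_l(bal(-.085,y,.080),ori(YAW),feed=.05)
robot.sleep(.1); d=f()-f0; e=np.array(telemetry.current_eef_pos())[:2]-PIV
print(r4(d),"y",round(float(e@EY),4),"x",round(float(e@EX),4))
robot.move_l(bal(-.085,-.010,.080),ori(YAW),feed=.1)
robot.move_l(bal(-.085,-.010,.18),ori(YAW),feed=.25)
robot.move_pose(*obl()); robot.sleep(.4)
np.save("o2T.npy",toolT()); snap("wrist","o2"); print(tilt("o2"),telemetry.current_time())
E
```

```text
[-0.0203, 0.2552, -0.356] y -0.0318 x -0.085
([(0.0007, 1.0), (0.0008, 0.998), (0.0042, 0.992), (-0.0064, 0.991), (0.0018, 0.996), (-0.0028, 0.996)], 0.0008) 38.525
```

View pics/o2.png

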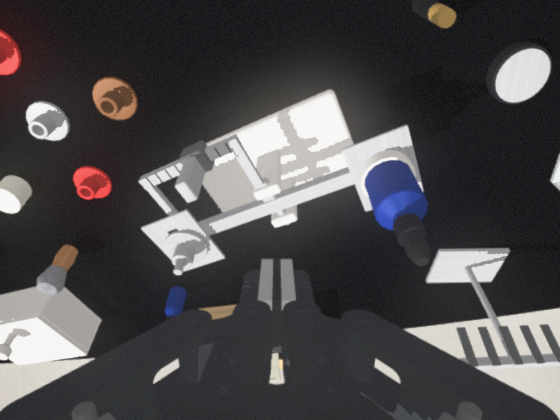

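```bash
python3 - <<'E'
from h import *
robot.sleep(.6); print(tilt("fin"),telemetry.current_time())
E
cd pics; python3 -c "
import cv2,numpy as np
r=lambda i:cv2.resize(i,(400,375),interpolation=cv2.INTER_CUBIC)
cv2.imwrite('z11.png',np.hstack([r(cv2.imread('fin_scene.png')[120:270,200:360]),r(cv2.imread('fin_side.png')[170:310,220:370])]))"
```

```text
([(0.0005, 1.0), (0.0008, 0.998), (0.0036, 0.992), (-0.0062, 0.991), (0.0015, 0.996), (-0.0024, 0.997)], 0.0006) 39.225
```

View pics/z11.png

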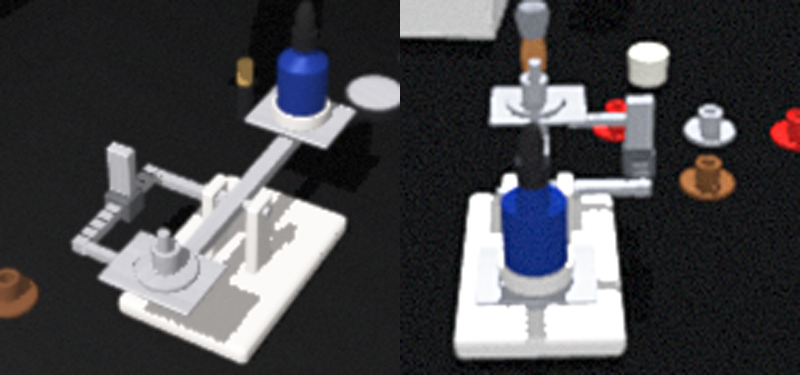

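The weight lies flat on the pan with the post through it. The beam is steady at about 0.6 mrad by the median of the trackers, and the arm is clear of everything, so I'll hand it in.

```bash
python3 - <<'E'
from h import *
job_done(); print(telemetry.current_time())
E
```

```text
the job is handed in; nothing more can be done
the job is handed in; nothing more can be done
```

The bottle is weighed and the job is handed in at about 39 s of the 72 s allowed. One bright ring weight sits on the post, flat on the pan, and the beam rests level as far as the cameras can tell.

- **Weights:** One weight was enough, because the beam came off its stop to about +88 mrad. I never touched the second bright weight, the look-alikes or the loose things.
- **Rider:** I pushed it outward in two moves. The first left about +9 mrad of tilt, and a further 4.7 mm push took that out.
- **Final check:** The median tilt was +0.6 mrad, from six points tracked against the starting pictures. Single readings ran from -6 to +4 mrad, and two readings 0.7 s apart agreed. The arm was touching nothing.

**What failed or disagreed:**
- **First grasp missed:** The fingertips really sit about 40 mm behind the reported TCP. The fingers shut above the weight without disturbing it, and I allowed for the offset after that.
- **Force readings:** They wander by about 0.5 N, so I checked that the post was in the hole, and that the weight was seated, by watching whether the bottle side moved. As I pressed the weight home the force was about 2.5–3 N, well under the 12 N limit.
- **Model fit of the beam:** After the first rider push, a fit including the balance's base edges gave -12 mrad. The fit without them (+7) and the tracked points (+9) agreed with each other, so I went with those.

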